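# Clamp the grinding jar on the bench mill

## Task

The closed grinding jar already sits in the cradle of the bench mill; clamp it ready for milling. Push the open steel clamp strap round with the back of a finger until it lies fully home over the jar lid, with its slot round the stud, and only then push the red cam lever right down with a fingertip. Leave the jar seated in its cradle, do not disturb the jars and the mortar on the bench, and finish with the hand clear.

Things in the scene. Friction and masses are not known exactly. Their poses are not given: they have to be found in the camera images.
- mill: Bench vibratory mill, fixed: white housing 220 (x) x 280 (y) x 71 mm, on it an aluminium plate 140 x 220 mm, top 90 mm above the bench, jar cradle in its middle. Origin: centre of the underside, on the bench. The control strip is on its -x edge; y points to the strap's pivot post, z up. Pivot post at (0, 75) mm, clamping stud at (0, -75) mm, jar axis at (0, 0)
- strap (a joint): angle (rad) of the steel clamp strap about the upright pivot post: 0 = home at its end stop, straight over the jar lid, slot round the stud (strap points to the mill's -y); grows as it opens, 1.57 = pointing to the mill's -x, 1.9 at most. Light friction (0.12 N m); stays where it is left
- pivot (a point): point on the strap's upright pivot axis, at mid-thickness of the strap (169 mm above the bench); a nut there rises to 190 mm
- strap_end (a point): centre of the side slot near the strap's free end, at mid-thickness, 150 mm from the pivot axis. The strap is a level flat bar 26 mm wide and 12 mm thick (163 to 175 mm above the bench), reaching 169 mm from the pivot axis; the slot is open on the edge that leads as it swings home
- lever (a joint): angle (rad) of the red cam lever on top of the stud: 0 = upright, 1.5 = right down at its end stop, almost level, pointing to the mill's -y, away from the jar. Friction 0.2 N m; stays where it is left. Going down, its cam draws the strap 4.5 mm down, so the foot presses on the jar lid
- lever_axis (a point): the lever's pivot, over the stud, 189.5 mm above the bench; the pivot axis is level, along the mill's x
- lever_tip (a point): free end of the lever, on its centre line, 97 mm from its pivot. The red handle is 22 mm wide (along the mill's x), 11 mm thick, from 27 to 97 mm from the pivot; nothing stands under it when it goes down
- foot: black rubber pressure foot, 26 mm diameter, sprung (4 N/mm), under the strap 75 mm from the pivot axis; it passes 1 to 2 mm above the jar lid as the strap swings. Origin: centre of its underside
- jar: closed steel grinding jar, 72 mm diameter, lid 76 mm, 60 mm high, loose in the 14 mm deep cradle on the mill; lid top at 150 mm above the bench. Origin: centre of its underside
- spare_jar: another closed steel grinding jar of the same size with a blue band, standing on the bench: a bystander. Origin: centre of its underside
- powder_jar: glass jar with a black cap, 56 mm diameter, 88 mm high, standing on the bench: a bystander. Origin: centre of its underside
- mortar: white porcelain mortar bowl, 94 mm diameter, 45 mm high, standing on the bench: a bystander. Origin: centre of its underside
Not all that is in view belongs to the job. Leave any yellow look-alike of the jar alone.

How it is judged:
On the way, in this order (a step that is already met when the one before it is completed fails the run):
1. the strap is fully home over the jar, the lever still up (value of joint strap below 0.05 rad and value of joint lever below 0.8 rad), for 0.2 s.
2. the cam lever is right down (value of joint lever above 1.38 rad and value of joint strap below 0.05 rad), for 0.2 s.
At the end, for the whole second after the job is handed in: The strap is home (within 0.05 rad), the lever is down (beyond 1.38 rad of 1.5), the foot presses on the jar lid with more than 4 N, the jar is seated at rest in its cradle (within 5 mm of its centre, not lifted by 3 mm), and the three bystanders stand within 20 mm of where they were (all of step 2 and contact force between foot and jar above 4 N and z of jar in the frame of mill below 0.093 m and horizontal distance between jar and mill below 0.005 m and linear speed of jar below 0.02 m/s and distance of each of spare_jar, powder_jar, mortar from where it was at the start of the episode below 0.02 m); the robot touches nothing.
It fails at once if the lever was pushed down before the strap was home (value of joint lever above 0.8 rad and value of joint strap above 0.06 rad).
It fails at once if the grinding jar was lifted or knocked out of its seat (z of jar in the frame of mill above 0.096 m or horizontal distance between jar and mill above 0.008 m or angle between jar's own z axis and vertical above 0.15 rad).
It fails at once if a bystander was moved or lifted (distance of any of spare_jar, powder_jar, mortar from where it was at the start of the episode above 0.02 m).
It fails at once if the mill, strap or lever was pushed with the arm or the gripper's body instead of the fingers (contact force between the arm and mill above 5 N).
It also fails if it takes over 48 s, if anything falls off the work surface, if the arm or the gripper's body presses on something with over 40 N, if the wrist force passes 120 N, or if a joint passes its speed limit or range.

## Robot

A 6-joint arm with a two-finger parallel gripper is mounted at the origin on the work surface. World frame = base frame: x ahead of the robot, y to its left, z up, the work surface at z = 0. Lengths are in m, angles in rad, forces in N, time in s.
With the tool pointing down it reaches from about 0.275 to 0.825 m from the base axis. Payload 4.9 kg.
Tool frame: the origin (TCP) lies at the centre of the arm's flange, where the gripper is bolted on; the fingertips stand 173 mm ahead of it and the grasp point (between the pads) lies 155 mm ahead of it (manip.grip_point_offset is the distance from the TCP to the grasp point, in m); z points along the fingers, y is the line along which they close (so a half turn about z gives the same grasp; the last joint's range is limited). The gripper opens to 85 mm and grips with 20 to 120 N. Pads are 22 mm wide; open, the fingers measure 114 mm over their backs; the gripper's body (76 mm by 85 mm) begins 54 mm behind the grasp point. The pads swing forward as they close: fully open they stand 13 mm farther back than shut.
Start: joints at [-1.255, 0.326, -0.193, 1.052, 0, 1.437], TCP at [0.239, -0.495, 0.405] pointing down, gripper open.
Joint ranges: [-2.65, 2.65], [-0.97, 1.79], [-1.3, 1.35], [-1.93, 2.1], [-1.47, 1.37], [-3.14, 3.14]. Speed limits (rad/s): [2.57, 2.57, 3.14, 3.14, 3.14, 3.14].

## Interface

Orientations are given as a unit quaternion [x, y, z, w].
In Python, from bench import readout, imaging, order, finder, manip gives the robot as it stands.
- The arm moves only by the tool apply_moves, never from a script. Its arguments are lists of equal length, an entry for each row: "travel": the shift along the tool's x, y, z in cm, a list of three; "yaw": the turn about the tool's z in degrees; "jaw": the finger opening in cm, from 0 to 8.54. In form: {"travel": [[x, y, z], ...], "yaw": [yaw, ...], "jaw": [jaw, ...]}. A call has 1 to 20 rows; each row shifts and turns the commanded pose from where the row before left it, along the tool's axes as they then stand; what a row does not reach is not made up. A row lasts 1/12 s, in which the tool goes at most 41.7 mm and 7.16 degrees, less where a joint would pass 70% of its speed; a pose out of reach is approached as far as the arm can. A call is refused whole if a number of a shift passes 4.17 or a number of a turn 7.16, either way. A call with a gripper value outside its range is refused whole. The fingers move at their own pace and stop on an object; "squeeze" is the grip in N (left out, the last holds). Time passes only in rows, so rows that do not move let the fingers close. It gives the time, the measured TCP pose, the force, the opening and the grip force at its end, in the units of the state.
- readout.read_state(): the state, without advancing time (a new reading comes with each control period).
- imaging.get_image(name): name is "scene" or "top" or "wrist"; returns a dict with "pixels" (384x512x3 uint8, red, green, blue), "intrinsics" (3x3 intrinsics, pixels), "extrinsics" (4x4, takes a point from world to camera coordinates); the wrist camera has in their place "hand_eye" (4x4, takes a point from camera to tool coordinates, whose origin is the TCP and whose axes are the flange's). Camera axes: x right, y down, z forward; pixel columns grow to the right and rows downward; lengths in m; the calibration is good to about 2 mm. A picture is of the moment at which its call begins: read the wrist's pose just before it. There is no depth.
- order.job_done(): hands the job in; it is judged then, once.
Trained networks look in a picture, given as the dict that the camera call returned (one of the last four; its "shot" number tells which), for a name from the list of things; names that differ only in an ending like _2 or _b are one class to them, and where a whole thing is asked for, a point or a joint stands for the part that bears it (a point fixed in the world has none). Each returns a list of dicts, best first, with "score" (0 to 1); they miss things now and then, are a little off and sometimes report something else, mostly with a low value. They report only what shows in the picture. A call takes as long as a camera call. They do not tell look-alikes from the thing itself.
- finder.masks_of(label, picture): "mask" (384x512 bool, what is visible of it) and "box" ([left, top, right, bottom] in pixels, round what is visible of it).
The state is a dict: "time_s": time; "joint_positions": joint angles; "qd": joint speeds; "joint_torque": joint torques, N m; "eef_pos": TCP position; "eef_rot": TCP orientation; "ft_force": force on the tool from outside, world axes, zero at the start; "ft_torque": the same for the moment, N m; "grip_width": finger opening in m; "grasp_force": force on a finger pad.
Only numpy, scipy, OpenCV 4.12 (cv2) and the standard library are available. Lean on these libraries where they do the work, as an engineer would, in place of code of your own. Each camera call takes 0.05 s, during which the arm holds its last target. There are 200 camera calls.

## Working session

There is one attempt and no reset: what is moved stays moved. The work goes in short steps, Python scripts to look and compute and a tool call to move; the robot and the scene stay as the last step left them, time stands still between calls to the robot, and variables do not carry over. Pictures are saved under pics/ and viewed, at most 10 in all, crops included, and the job is handed in when it is done.

Besides the shell and the picture viewer there is one more tool, called after "Request:" in YAML: its name, and indented under it one key for each argument. apply_moves: Moves the arm, as the interface text tells. Its arguments: {"type":"object","properties":{"travel":{"type":"array","items":{"type":"array","items":{"type":"number"}}},"yaw":{"type":"array","items":{"type":"number"}},"jaw":{"type":"array","items":{"type":"number"}},"squeeze":{"type":"number"}},"required":["travel","yaw","jaw"]}

```bash
mkdir -p pics; cat > h.py <<'E'
from bench import readout, imaging, order, finder, manip
import cv2, numpy as np
def save(p,n): cv2.imwrite('pics/'+n,p["pixels"][:,:,::-1])
def proj(p,X):
    X=np.atleast_2d(X); E=np.array(p["extrinsics"]);c=X@E[:3,:3].T+E[:3,3]; q=c@np.array(p["intrinsics"]).T
    return q[:,:2]/q[:,2:]
def ray(p,uv,z):
    E=np.array(p["extrinsics"]);R=E[:3,:3];o=-R.T@E[:3,3]
    d=R.T@np.linalg.inv(np.array(p["intrinsics"]))@np.array([uv[0],uv[1],1.]); return o+d*(z-o[2])/d[2]
E
python3 - <<'E'
from h import *
s=readout.read_state();print(s)
a=imaging.get_image("scene");b=imaging.get_image("top")
img=np.hstack([a["pixels"],b["pixels"]]);
save(a,"scene.png");save(b,"top.png")
for n,p in(("scene",a),("top",b)):
  print(n,np.array(p["intrinsics"]).round(1).tolist(),np.array(p["extrinsics"]).round(3).tolist())
  for l in["mill","strap","lever","foot","jar","spare_jar","powder_jar","mortar","pivot","lever_tip"]:
    for r in finder.masks_of(l,p)[:3]:
      ys,xs=np.nonzero(r["mask"]);print(l,round(r["score"],2),np.round(r["box"]).tolist(),xs.mean().round(),ys.mean().round())
E
```

```text
{'time_s': 0.0, 'joint_positions': array([-1.25518535e+00,  3.26960171e-01, -1.93566440e-01,  1.05196860e+00,
       -7.78645834e-06,  1.43659868e+00]), 'qd': array([-0.00029905, -0.00103976,  0.00022371, -0.00140373,  0.00087085,
       -0.00217539]), 'joint_torque': array([ 7.01705430e-04, -4.43394184e+01,  2.62443119e+01,  1.54450536e-02,
       -1.00850564e-04, -9.03743768e-06]), 'eef_pos': array([ 0.23906282, -0.49502933,  0.40389931]), 'eef_rot': array([ 9.74815100e-01,  2.23013004e-01, -8.08214575e-05, -8.45595025e-04]), 'ft_force': array([-0.3930794 , -0.85778336, -0.14913339]), 'ft_torque': array([ 0.03308439, -0.04467713, -0.03204264]), 'grasp_force': 0.0, 'grip_width': 0.08556266304088053}
scene [[371.6, 0.0, 258.4], [0.0, 371.6, 191.8], [0.0, 0.0, 1.0]] [[0.173, 0.985, 0.006, -0.132], [0.715, -0.122, -0.688, -0.304], [-0.677, 0.123, -0.725, 1.586], [0.0, 0.0, 0.0, 1.0]]
mill 0.76 [221.0, 144.0, 320.0, 245.0] 273.0 208.0
strap 0.91 [293.0, 147.0, 308.0, 188.0] 300.0 165.0
lever 0.62 [236.0, 146.0, 252.0, 182.0] 244.0 163.0
jar 0.81 [248.0, 265.0, 270.0, 298.0] 260.0 282.0

[... 486 characters left out ...]
 -0.118, 0.611], [0.119, -0.008, -0.993, 1.001], [0.0, 0.0, 0.0, 1.0]]
mill 0.97 [173.0, 156.0, 286.0, 261.0] 229.0 212.0
strap 0.9 [177.0, 190.0, 207.0, 262.0] 190.0 228.0
jar 0.93 [251.0, 115.0, 277.0, 145.0] 262.0 130.0
jar 0.84 [216.0, 192.0, 248.0, 225.0] 228.0 208.0
jar 0.6 [190.0, 119.0, 216.0, 152.0] 202.0 135.0
spare_jar 0.56 [204.0, 255.0, 233.0, 284.0] 222.0 268.0
powder_jar 0.73 [312.0, 234.0, 336.0, 247.0] 322.0 243.0
mortar 0.82 [147.0, 174.0, 176.0, 204.0] 161.0 190.0
mortar 0.19 [175.0, 188.0, 207.0, 264.0] 191.0 226.0
pivot 0.64 [175.0, 162.0, 286.0, 266.0] 228.0 212.0
pivot 0.55 [217.0, 193.0, 246.0, 226.0] 228.0 208.0
lever_tip 0.64 [251.0, 210.0, 270.0, 223.0] 260.0 217.0
```

View pictures.

```bash
python3 - <<'E'
import cv2
a=cv2.imread('pics/scene.png')[120:320,130:390];b=cv2.imread('pics/top.png')[90:300,120:380]
cv2.imwrite('pics/s2.png',cv2.resize(a,None,fx=3,fy=3,interpolation=2)[:600]);cv2.imwrite('pics/t2.png',cv2.resize(b,None,fx=2.8,fy=2.8,interpolation=2))
E
```

```text
(no output)
```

View pics/s2.png

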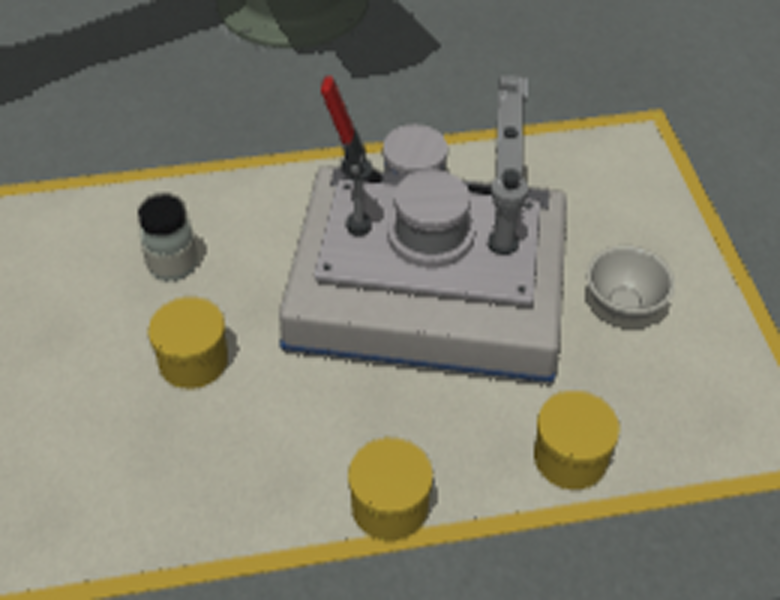

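View pics/t2.png

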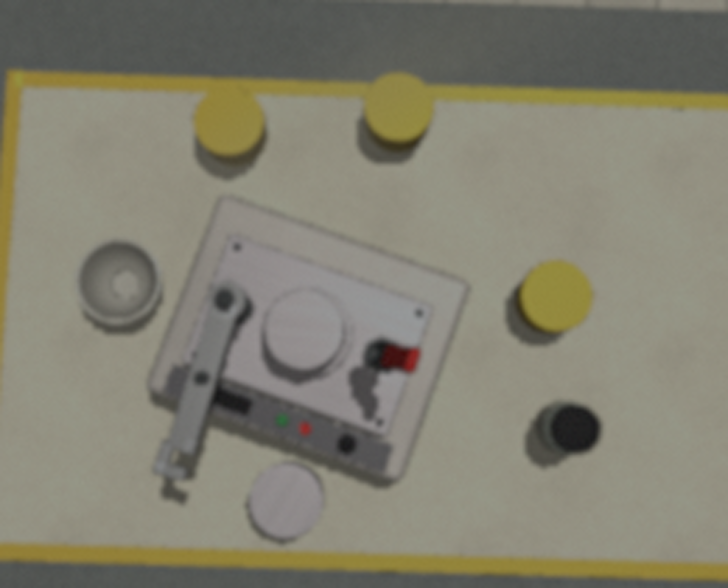

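```bash
cat >> h.py <<'E'
def W(m,P):
    P=np.atleast_2d(P);c,s=np.cos(m[2]),np.sin(m[2]);return np.c_[m[0]+c*P[:,0]-s*P[:,1],m[1]+s*P[:,0]+c*P[:,1],P[:,2]]
E
python3 - <<'E'
from h import *
from scipy.optimize import least_squares
a=imaging.get_image("scene");b=imaging.get_image("top")
# mill-frame points; y toward pivot, x away from strip
T=[((222,197),(.11,.14,.071)),((468,285),(.11,-.14,.071)),((226,298),(0,.075,.19)),((304,330),(0,0,.15))]
S=[((511,180),(0,.075,.19)),((431,200),(0,0,.15)),((355,172),(0,-.075,.1895)),((318,281),(.07,-.11,.09)),((530,300),(.07,.11,.09))]
pt=np.array([t[0] for t in T])/2.8+[120,90];ps=np.array([t[0] for t in S])/3+[130,120]
f=lambda m:np.r_[(proj(b,W(m,[t[1] for t in T]))-pt).ravel(),(proj(a,W(m,[t[1] for t in S]))-ps).ravel()]
r=least_squares(f,[.4,.05,-.35],loss='soft_l1');m=r.x;print(m,f(m).reshape(-1,2).round(1).tolist())
np.save('m.npy',m)
e=ray(b,np.array((172,458))/2.8+[120,90],.169);t=ray(b,np.array((412,360))/2.8+[120,90],.286)
print(e,t,W(m,[[0,.075,.19],[0,-.075,.1895],[0,0,.15]]))
for l in[("jar",0)]:pass
def inv(p):
    c,s=np.cos(m[2]),np.sin(m[2]);d=p[:2]-m[:2];return c*d[0]+s*d[1],-s*d[0]+c*d[1]
print(inv(e),inv(t)); q=inv(e);print("strap",np.arctan2(-q[0],-(q[1]-.075)))
for n,uv,z in(("spare",(287,500),.06),("powder",(575,428),.088),("mortar",(119,283),.045),("yel",(556,296),.06)): 
  p=ray(b,np.array(uv)/2.8+[120,90],z);print(n,p,inv(p))
E
```

```text
[ 0.55498507  0.08209028 -0.31502778] [[-0.5, -2.7], [2.1, -1.7], [-0.3, -0.3], [0.5, -0.6], [-0.3, -2.2], [0.1, -1.8], [0.5, -4.6], [-1.9, -2.2], [0.8, -0.3]]
[0.4317685  0.19757499 0.169     ] [ 0.52229778 -0.01272969  0.286     ] [[0.57822328 0.15339936 0.19      ]
 [0.53174685 0.0107812  0.1895    ]
 [0.55498507 0.08209028 0.15      ]]
(np.float64(-0.15293491888968935), np.float64(0.07162367391522335)) (np.float64(-0.0016993805306923862), np.float64(-0.10028158757364847))
strap 1.548723030899412
spare [0.38635125 0.09962539 0.06      ] (np.float64(-0.16576810380507645), np.float64(-0.035577821147227656))
powder [ 0.46818392 -0.18716159  0.088     ] (np.float64(0.0008963101907706744), np.float64(-0.2828960986564011))
mortar [0.60451283 0.2872502  0.045     ] (np.float64(-0.016476945052230643), np.float64(0.21040936845519573))
yel [ 0.60360859 -0.17253813  0.06      ] (np.float64(0.12512545412615647), np.float64(-0.2270319289155746))
```

Request:
apply_moves:
  travel:
    - [2.6,-2.75,-0.3]
    - [2.6,-2.75,-0.3]
    - [2.6,-2.75,-0.3]
    - [2.6,-2.75,-0.3]
    - [2.6,-2.75,-0.3]
    - [2.6,-2.75,-0.3]
    - [2.6,-2.75,-0.3]
    - [2.6,-2.75,-0.3]
    - [2.6,-2.75,-0.3]
    - [2.6,-2.75,-0.3]
    - [2.6,-2.75,-0.3]
    - [2.6,-2.75,-0.3]
    - [2.6,-2.75,-0.3]
    - [2.6,-2.75,-0.3]
    - [2.6,-2.75,-0.3]
    - [2.6,-2.75,-0.3]
    - [2.6,-2.75,-0.3]
    - [2.6,-2.75,-0.3]
    - [2.6,-2.75,-0.3]
    - [2.6,-2.75,-0.3]
  yaw: [0,0,0,0,0,0,0,0,0,0,0,0,0,0,0,0,0,0,0,0]
  jaw: [8.54,8.54,8.54,8.54,8.54,8.54,8.54,8.54,8.54,8.54,8.54,8.54,8.54,8.54,8.54,8.54,8.54,8.54,8.54,8.54]

```text
time_s: 2.87
eef_pos: [0.4684, 0.2282, 0.4649]
eef_rot: [0.975, 0.223, 0.0, 0.0]
ft_force: [0.9, -0.3, -0.2]
grip_width: 0.0856
grasp_force: 0.0
```

Request:
apply_moves:
  travel:
    - [0,0,0]
    - [0,0,0]
    - [0,0,0]
    - [0,0,0]
    - [0,0,0]
    - [0,0,0]
    - [0,0,0]
    - [0,0,0]
    - [0,0,0]
    - [0,0,0]
    - [0,0,0]
    - [0,0,0]
    - [0,0,0]
    - [0,0,0]
    - [0,0,0]
    - [0,0,0]
    - [0,0,0]
    - [0,0,0]
    - [0,0,0]
    - [0,0,0]
  yaw: [-6.85,-6.85,-6.85,-6.85,-6.85,-6.85,-6.85,-6.85,-6.85,-6.85,-6.85,-6.85,-6.85,-6.85,-6.85,-6.85,-6.85,-6.85,-6.85,-6.85]
  jaw: [8.54,8.54,8.54,8.54,8.54,8.54,8.54,8.54,8.54,8.54,8.54,8.54,8.54,8.54,8.54,8.54,8.54,8.54,8.54,8.54]

```text
time_s: 4.53
eef_pos: [0.4683, 0.2261, 0.4647]
eef_rot: [0.147, 0.989, 0.0, 0.0]
ft_force: [1.1, 0.3, -0.0]
grip_width: 0.0852
grasp_force: 0.0
```

```bash
cat >> h.py <<'E'
from scipy.spatial.transform import Rotation as Ro
def wrist():
    s=readout.read_state();w=imaging.get_image("wrist")
    T=np.eye(4);T[:3,:3]=Ro.from_quat(s["eef_rot"]).as_matrix();T[:3,3]=s["eef_pos"]
    w["extrinsics"]=np.linalg.inv(T@np.array(w["hand_eye"])); return s,w
E
python3 - <<'E'
from h import *
s,w=wrist();save(w,"w1.png");print(s["eef_pos"],s["joint_positions"],np.degrees(Ro.from_quat(s["eef_rot"]).as_euler('ZYX')))
print(np.array(w["hand_eye"]).round(3).tolist())
m=np.load('m.npy')
print(proj(w,W(m,[[0,.075,.19],[0,-.075,.1895],[0,0,.15],[-.15,.075,.169]])).round())
E
```

```text
[0.46827946 0.22608177 0.46469346] [ 3.07765805e-01  2.36776664e-01 -1.60170557e-01  1.17381063e+00
  2.17300133e-05  6.02531213e-01] [1.63111186e+02 1.11071817e-03 1.79997725e+02]
[[0.001, -0.948, -0.319, 0.082], [1.0, 0.001, 0.001, -0.001], [-0.0, -0.319, 0.948, 0.032], [0.0, 0.0, 0.0, 1.0]]
[[220. 301.]
 [ 82. 298.]
 [163. 277.]
 [220. 162.]]
```

View pics/w1.png

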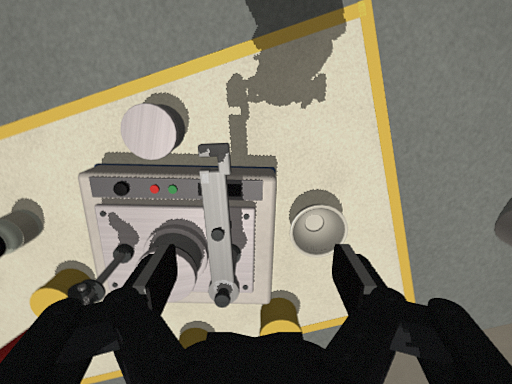

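```bash
python3 - <<'E'
from h import *
from scipy.optimize import least_squares
s,w=wrist();m0=np.load('m.npy')
A=[((222,294),(0,.075,.19)),((85,292),(0,-.075,.1895)),((96,207),(-.07,-.11,.09)),((253,204),(-.07,.11,.09)),((123,254),(0,-.075,.09)),((80,172),(-.11,-.14,.071)),((276,168),(-.11,.14,.071))]
f=lambda m:(proj(w,W(m,[t[1] for t in A]))-np.array([t[0] for t in A])).ravel()
r=least_squares(f,m0,loss='soft_l1');m=r.x;print(m0,m,f(m).reshape(-1,2).round(1).tolist());np.save('m.npy',m)
for uv,z in(((218,234),.177),((212,163),.175)):
  p=ray(w,uv,z);c,q=np.cos(m[2]),np.sin(m[2]);d=p[:2]-m[:2];a=np.array([c*d[0]+q*d[1],-q*d[0]+c*d[1]-.075]);print(a,np.hypot(*a),np.arctan2(-a[0],-a[1]))
# tool targets
for th in(1.6,1.55,0):
  u=np.array([-np.sin(th),-np.cos(th)]);v=np.array([np.cos(th),-np.sin(th)])
  for off in(.09,.07):
    P=np.array([0,.075])+.13*u-off*v
    wp=W(m,[[P[0],P[1],0]])[0];R=Ro.from_quat(s["eef_rot"]).as_matrix();d=R.T@(np.r_[wp[:2],.315]-s["eef_pos"])
    print(th,off,wp[:2].round(4),(d*100).round(2),"angle",np.degrees(np.arctan2(u[1],u[0])+m[2]))
E
```

```text
[ 0.55498507  0.08209028 -0.31502778] [ 0.55237746  0.08682247 -0.27340406] [[0.9, 1.6], [-0.1, 5.2], [-4.7, -2.8], [1.2, -2.3], [2.8, -4.6], [-8.7, 0.3], [-0.4, 1.0]]
[-0.067466   -0.00292123] 0.06752921528163293 1.5275240901805598
[-0.14287721 -0.00451501] 0.14294853211464384 1.5392062225423937
1.6 0.09 [0.4754 0.2837] [ 0.98  5.72 14.97] angle 162.66185392273076
1.6 0.07 [0.4694 0.2646] [ 1.    3.72 14.97] angle 162.66185392273076
1.55 0.09 [0.4692 0.2787] [ 1.42  5.07 14.97] angle -194.47335710161514
1.55 0.07 [0.4642 0.2593] [ 1.34  3.07 14.97] angle -194.47335710161514
0 0.09 [0.4509 0.0582] [ -3.15 -16.58  14.97] angle -105.66489885633754
0 0.07 [0.4701 0.0528] [ -5.15 -16.55  14.97] angle -105.66489885633754
```

Request:
apply_moves:
  travel:
    - [0.6,2.7,0]
    - [0.6,2.7,0]
    - [0,0,2.5]
    - [0,0,2.5]
    - [0,0,2.5]
    - [0,0,2.5]
    - [0,0,2.5]
    - [0,0,2.5]
    - [0,0,0]
  yaw: [0,0,0,0,0,0,0,0,0]
  jaw: [8.54,8.54,8.54,8.54,8.54,8.54,8.54,8.54,8.54]

```text
time_s: 5.38
eef_pos: [0.4709, 0.2804, 0.3101]
eef_rot: [0.151, 0.988, -0.002, -0.003]
ft_force: [0.7, -0.0, -0.8]
grip_width: 0.0859
grasp_force: 0.0
```

```bash
python3 - <<'E'
from h import *
s,w=wrist();save(w,"w2.png");print(s["eef_pos"],s["ft_force"])
E
```

```text
[0.47089717 0.28038229 0.31007986] [ 0.73807787 -0.04632985 -0.84606342]
```

View pics/w2.png

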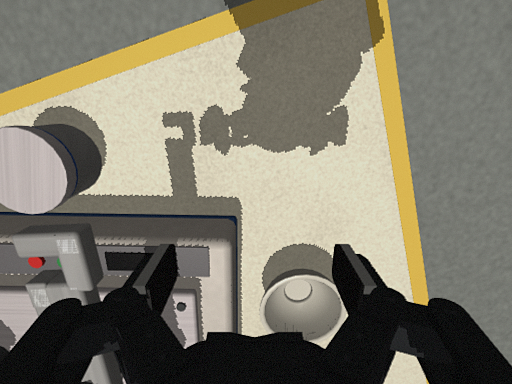

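```bash
python3 - <<'E'
from h import *
s,w=wrist();R=Ro.from_quat(s["eef_rot"]).as_matrix();t=s["eef_pos"]
for uv in((15,237),(90,225),(100,282),(123,383)):
  p=ray(w,uv,.175);print(uv,p,(R.T@(p-t)*1000).round())
for d in(.16,.173): print(proj(w,(t+R@np.array([0,-.05,d]))).round())
E
```

```text
(15, 237) [0.41607739 0.18752103 0.175     ] [  25. -105.  138.]
(90, 225) [0.42061529 0.22164106 0.175     ] [ 31. -71. 138.]
(100, 282) [0.44805647 0.21217149 0.175     ] [  2. -72. 138.]
(123, 383) [0.50973902 0.1938941  0.175     ] [-63. -71. 138.]
[[163. 258.]]
[[170. 246.]]
```

Request:
apply_moves:
  travel:
    - [-0.9,0,0]
    - [0,-0.7,0]
    - [0,-0.6,0]
    - [0.35,-0.69,0]
    - [0.35,-0.69,0]
    - [0.35,-0.69,0]
    - [0.35,-0.69,0]
    - [0.35,-0.69,0]
    - [0.35,-0.69,0]
    - [0.35,-0.69,0]
    - [0.35,-0.69,0]
    - [0.35,-0.69,0]
    - [0.35,-0.69,0]
    - [0.35,-0.69,0]
    - [0.35,-0.69,0]
    - [0.35,-0.69,0]
    - [0.35,-0.69,0]
    - [0.35,-0.69,0]
    - [0,0,0]
  yaw: [0,0,0,-3,-3,-3,-3,-3,-3,-3,-3,-3,-3,-3,-3,-3,-3,-3,0]
  jaw: [8.54,8.54,8.54,8.54,8.54,8.54,8.54,8.54,8.54,8.54,8.54,8.54,8.54,8.54,8.54,8.54,8.54,8.54,8.54]

```text
time_s: 7.07
eef_pos: [0.4329, 0.1609, 0.3155]
eef_rot: [-0.239, 0.971, -0.0, 0.0]
ft_force: [0.3, -1.3, 0.0]
grip_width: 0.0856
grasp_force: 0.0
```

```bash
python3 - <<'E'
from h import *
s,w=wrist();b=imaging.get_image("top");print(s["eef_pos"],s["ft_force"],s["joint_positions"].round(2))
cv2.imwrite('pics/c3.png',np.hstack([cv2.resize(w["pixels"],(400,300)),cv2.resize(b["pixels"][120:285,120:340],(400,300))])[:,:,::-1])
E
```

```text
[0.43289529 0.16088916 0.31553762] [ 0.27155223 -1.26072569  0.01941466] [ 0.2   0.25 -0.55  0.77 -0.   -0.29]
```

View pics/c3.png

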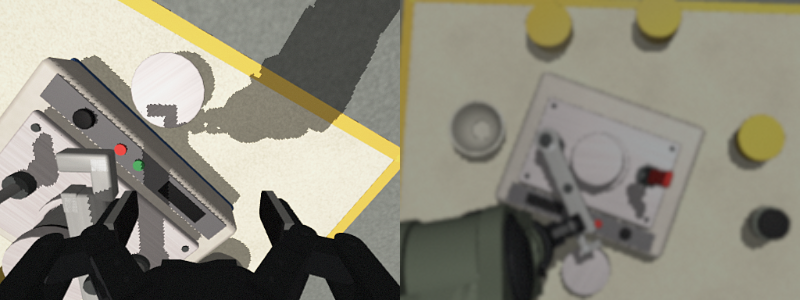

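Request:
apply_moves:
  travel:
    - [0.35,-0.69,0]
    - [0.35,-0.69,0]
    - [0.35,-0.69,0]
    - [0.35,-0.69,0]
    - [0.35,-0.69,0]
    - [0.35,-0.69,0]
    - [0.35,-0.69,0]
    - [0.35,-0.69,0]
    - [0.35,-0.69,0]
    - [0.35,-0.69,0]
    - [0.35,-0.69,0]
    - [0.35,-0.69,0]
    - [0.35,-0.69,0]
    - [0.35,-0.69,0]
    - [0,0,0]
  yaw: [-3,-3,-3,-3,-3,-3,-3,-3,-3,-3,-3,-3,-3,-3,0]
  jaw: [8.54,8.54,8.54,8.54,8.54,8.54,8.54,8.54,8.54,8.54,8.54,8.54,8.54,8.54,8.54]

```text
time_s: 8.42
eef_pos: [0.4708, 0.0623, 0.315]
eef_rot: [-0.571, 0.821, -0.0, 0.0]
ft_force: [0.6, 0.4, -0.2]
grip_width: 0.0855
grasp_force: 0.0
```

Request:
apply_moves:
  travel:
    - [0,-0.4,0]
    - [0,0,0]
  yaw: [-2,0]
  jaw: [8.54,8.54]

```text
time_s: 8.58
eef_pos: [0.474, 0.0616, 0.3148]
eef_rot: [-0.586, 0.811, -0.0, 0.0]
ft_force: [-0.9, 0.7, -0.2]
grip_width: 0.0849
grasp_force: 0.3
```

Request:
apply_moves:
  travel:
    - [0,-0.3,0]
    - [0,0,0]
  yaw: [0,0]
  jaw: [8.54,8.54]

```text
time_s: 8.75
eef_pos: [0.4764, 0.0607, 0.3146]
eef_rot: [-0.586, 0.811, 0.0, -0.0]
ft_force: [-3.2, 0.5, -1.0]
grip_width: 0.0855
grasp_force: 1.0
```

Request:
apply_moves:
  travel:
    - [0,-0.3,0]
    - [0,0,0]
  yaw: [0,0]
  jaw: [8.54,8.54]

```text
time_s: 8.92
eef_pos: [0.4786, 0.0597, 0.3143]
eef_rot: [-0.586, 0.81, 0.001, -0.001]
ft_force: [-5.3, 1.2, 2.1]
grip_width: 0.0854
grasp_force: 2.6
```

Request:
apply_moves:
  travel:
    - [0,-0.3,0]
    - [0,0,0]
  yaw: [0,0]
  jaw: [8.54,8.54]

```text
time_s: 9.08
eef_pos: [0.4806, 0.059, 0.314]
eef_rot: [-0.586, 0.81, 0.002, -0.002]
ft_force: [-7.7, 2.0, 4.0]
grip_width: 0.0855
grasp_force: 4.0
```

```bash
python3 - <<'E'
from h import *
s,w=wrist();a=imaging.get_image("scene");b=imaging.get_image("top");print(s["eef_pos"],s["ft_force"],s["joint_positions"].round(2))
cv2.imwrite('pics/c4.png',np.vstack([np.hstack([cv2.resize(w["pixels"],(400,300)),cv2.resize(b["pixels"][130:280,140:340],(400,300))]),np.hstack([cv2.resize(a["pixels"][130:250,200:360],(400,300),interpolation=2),np.zeros((300,400,3),np.uint8)])])[:,:,::-1])
E
```

```text
[0.48064807 0.05896332 0.31400801] [-7.74934348  1.95714019  3.96120135] [-0.03  0.29 -0.49  0.79  0.   -1.28]
```

View pics/c4.png

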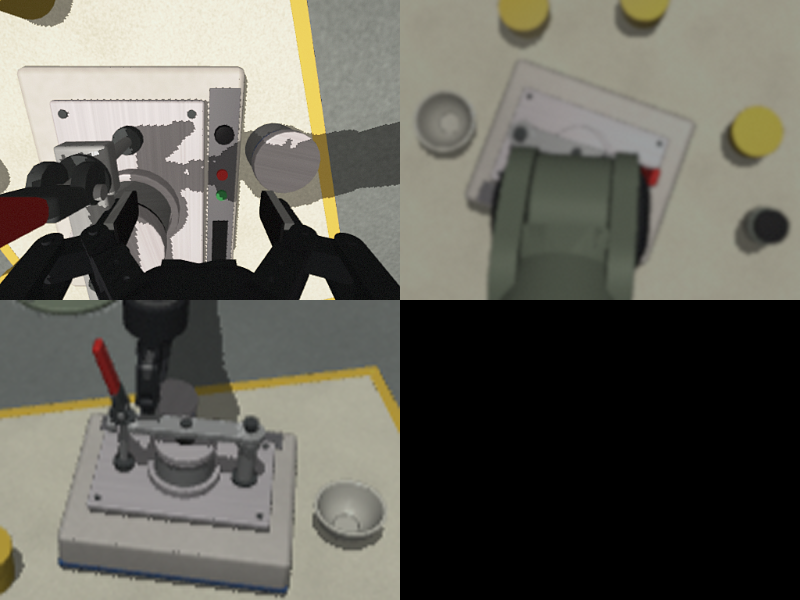

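Request:
apply_moves:
  travel:
    - [0,1.0,0]
    - [0,1.5,0]
    - [0,0,-2.5]
    - [0,0,-2.5]
    - [0,0,-2.5]
    - [0,0,-2.5]
    - [0,0,-2.5]
    - [0,0,-1.5]
    - [0,0,0]
  yaw: [0,0,0,0,0,0,0,0,-1.5]
  jaw: [8.54,8.54,8.54,8.54,6,4,2,0,0]

```text
time_s: 9.98
eef_pos: [0.4597, 0.0667, 0.4587]
eef_rot: [-0.597, 0.802, -0.003, 0.003]
ft_force: [0.5, -0.5, -0.3]
grip_width: 0.025
grasp_force: 0.0
```

```bash
python3 - <<'E'
from h import *
s,w=wrist();print(s["eef_pos"],s["grip_width"],np.degrees(Ro.from_quat(s["eef_rot"]).as_euler('ZYX')))
a=imaging.get_image("scene")
big=np.vstack([w["pixels"],]);cv2.imwrite('pics/c5.png',np.hstack([cv2.resize(w["pixels"],(500,375)),cv2.resize(a["pixels"][130:250,220:316],(300,375),interpolation=2)])[:,:,::-1])
m=[.554,.086,-.28]
print((proj(w,W(m,[[0,.075,.19],[0,-.075,.1895],[0,0,.175]]))*500/512).round())
print(((proj(a,W(m,[[0,.075,.19],[0,-.075,.1895],[0,0,.175],[0,-.075-.097*np.sin(.3),.1895+.097*np.cos(.3)]]))-[220,130])*3.125).round())
E
```

```text
[0.45969835 0.06669301 0.45874473] 0.024974999367122414 [-1.06712174e+02  1.44969206e-01 -1.79527225e+02]
[[174. 293.]
 [157. 158.]
 [170. 225.]]
[[254. 146.]
 [ 94. 134.]
 [173. 151.]
 [ 60.  55.]]
```

View pics/c5.png

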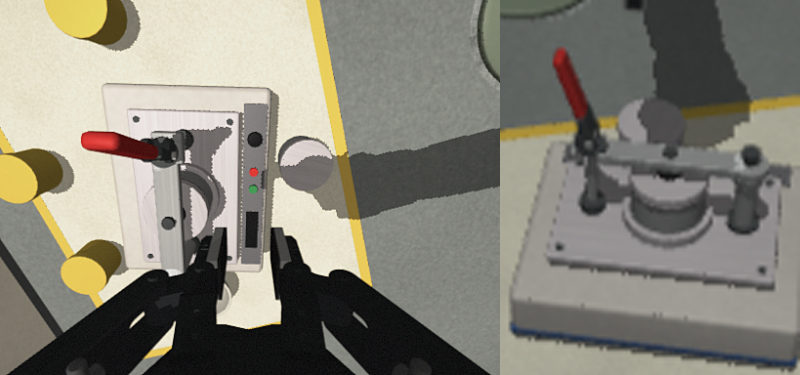

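```bash
python3 - <<'E'
from h import *
s,w=wrist();R=Ro.from_quat(s["eef_rot"]).as_matrix()
k=512/500
L=ray(w,(167*k,149*k),.1895);B=ray(w,(168*k,222*k),.177);print(L,B,np.degrees(np.arctan2(*(L-B)[1::-1])),np.hypot(*(L-B)[:2]))
m=[.554,.086,-.28];print(W(m,[[0,-.075,.1895],[0,0,.17]]))
print(s["eef_pos"],s["grip_width"])
for P in [L]+list(W(m,[[0,-.075,.1895]])): print((R.T@(P-s["eef_pos"])*100).round(2))
for z in(.24,.28):print(z,ray(w,(85*k,141*k),z))
E
```

```text
[0.51833415 0.00848895 0.1895    ] [0.55054883 0.08022261 0.177     ] -114.18424490535345 0.07863526185108964
[[0.53327333 0.01392084 0.1895    ]
 [0.554      0.086      0.17      ]]
[0.45894011 0.06665086 0.45586456] 0.009476620570846306
[ 3.89 -7.26 26.66]
[ 2.94 -8.54 26.67]
0.24 [ 0.55285597 -0.01751396  0.24      ]
0.28 [ 0.52737602 -0.01645614  0.28      ]
```

Request:
apply_moves:
  travel:
    - [1.4,0,0]
    - [0,-2.8,0]
    - [0,-2.8,0]
    - [0,-2.7,0]
    - [0,0,1.5]
    - [0,0,1.4]
    - [0,0,0]
    - [0,0,0]
  yaw: [0,0,0,0,0,0,0,0]
  jaw: [0,0,0,0,0,0,0,0]

```text
time_s: 10.8
eef_pos: [0.5335, 0.0292, 0.4244]
eef_rot: [-0.597, 0.803, 0.001, -0.001]
ft_force: [-0.2, -0.4, 0.8]
grip_width: 0.0002
grasp_force: 0.0
```

```bash
python3 - <<'E'
from h import *
s,w=wrist();print(s["eef_pos"],s["ft_force"],s["grip_width"],np.degrees(Ro.from_quat(s["eef_rot"]).as_euler('ZYX')))
a=imaging.get_image("scene")
cv2.imwrite('pics/c6.png',np.hstack([cv2.resize(w["pixels"],(500,375)),cv2.resize(a["pixels"][100:220,210:306],(300,375),interpolation=2)])[:,:,::-1])
E
```

```text
[0.53354899 0.02923518 0.42444139] [-0.21861889 -0.35357114  0.76013212] 0.0002447864123735939 [-1.06753455e+02 -3.26207041e-02  1.79830519e+02]
```

View pics/c6.png

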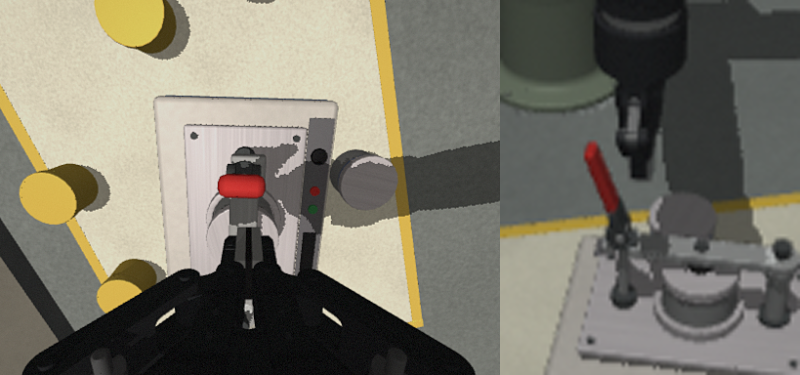

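Request:
apply_moves:
  travel:
    - [0.9,0,0]
    - [0.9,0,0]
    - [0.6,0,0.2]
    - [0.6,0,0.2]
    - [0.57,0,0.32]
    - [0.57,0,0.32]
    - [0.49,0,0.43]
    - [0.49,0,0.43]
    - [0.4,0,0.51]
    - [0.4,0,0.51]
    - [0,0,0]
  yaw: [0,0,0,0,0,0,0,0,0,0,0]
  jaw: [0,0,0,0,0,0,0,0,0,0,0]

```text
time_s: 11.82
eef_pos: [0.5166, -0.0283, 0.3951]
eef_rot: [-0.596, 0.803, 0.0, -0.001]
ft_force: [0.3, -0.1, -0.6]
grip_width: 0.0001
grasp_force: 0.0
```

Request:
apply_moves:
  travel:
    - [0.29,0,0.59]
    - [0.29,0,0.59]
    - [0.16,0,0.63]
    - [0.16,0,0.5]
    - [0,0,0]
  yaw: [0,0,0,0,0]
  jaw: [0,0,0,0,0]

```text
time_s: 12.23
eef_pos: [0.5142, -0.0363, 0.3726]
eef_rot: [-0.597, 0.802, 0.0, -0.0]
ft_force: [-0.9, 0.4, 0.6]
grip_width: -0.0004
grasp_force: 0.4
```

```bash
python3 - <<'E'
from h import *
s,w=wrist();print(s["eef_pos"],s["ft_force"],s["grip_width"])
a=imaging.get_image("scene")
cv2.imwrite('pics/c7.png',np.hstack([cv2.resize(w["pixels"],(500,375)),cv2.resize(a["pixels"][100:220,210:306],(300,375),interpolation=2)])[:,:,::-1])
E
```

```text
[ 0.51423717 -0.03627909  0.3726099 ] [-0.88621522  0.35946794  0.61167065] -0.00037206100049686717
```

View pics/c7.png

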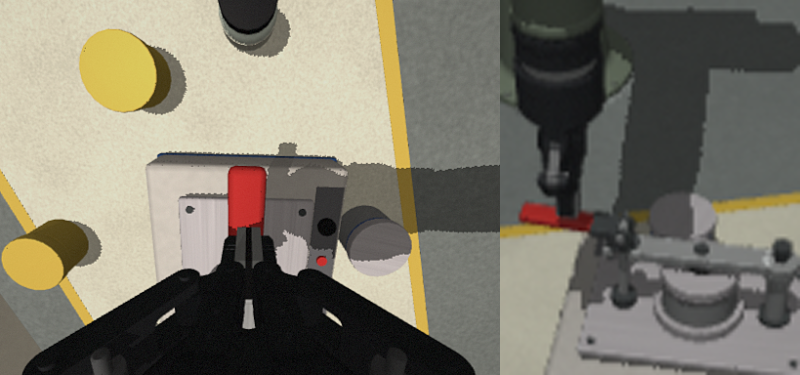

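Request:
apply_moves:
  travel:
    - [0.3,0,0.3]
    - [0,0,0.2]
    - [0,0,0]
  yaw: [0,0,0]
  jaw: [0,0,0]

```text
time_s: 12.58
eef_pos: [0.5137, -0.0374, 0.3718]
eef_rot: [-0.597, 0.802, 0.001, 0.003]
ft_force: [-8.2, 9.1, 28.0]
grip_width: -0.0001
grasp_force: 14.0
```

Request:
apply_moves:
  travel:
    - [0,0,0.3]
    - [0,0,0]
  yaw: [0,0]
  jaw: [0,0]

```text
time_s: 12.75
eef_pos: [0.5136, -0.0373, 0.3714]
eef_rot: [-0.597, 0.802, -0.0, 0.004]
ft_force: [-14.1, 11.1, 46.1]
grip_width: -0.0002
grasp_force: 23.1
```

Request:
apply_moves:
  travel:
    - [0,0,0]
    - [0,0,0]
    - [0,0,-0.7]
    - [0,0,-1.5]
    - [0,0,-2.5]
    - [0,0,-2.5]
    - [0,0,-2.5]
    - [-3,2,0]
    - [-3,2,0]
    - [0,3,0]
    - [0,3,0]
    - [0,3,0]
    - [0,0,0]
    - [0,0,0]
  yaw: [0,0,0,0,0,0,0,0,0,0,0,0,0,0]
  jaw: [0,0,0,0,0,0,0,0,0,0,0,0,0,0]

```text
time_s: 13.92
eef_pos: [0.4053, 0.0563, 0.4622]
eef_rot: [-0.597, 0.802, -0.0, 0.0]
ft_force: [-0.4, -0.3, -0.0]
grip_width: 0.0004
grasp_force: 0.0
```

```bash
python3 - <<'E'
from h import *
s,w=wrist();print(s["eef_pos"],s["ft_force"],s["grip_width"])
a=imaging.get_image("scene")
cv2.imwrite('pics/c8.png',np.hstack([cv2.resize(w["pixels"],(400,300)),cv2.resize(a["pixels"][130:250,210:370],(400,300),interpolation=2)])[:,:,::-1])
E
```

```text
[0.4053355  0.05627235 0.46224565] [-0.40564133 -0.30717981 -0.03533539] 0.00039775133806742524
```

View pics/c8.png

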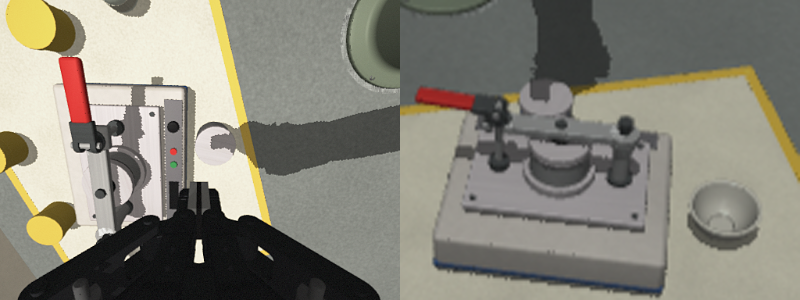

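```bash
python3 - <<'E'
from h import *
a=imaging.get_image("scene");m=[.554,.086,-.28]
for f in(1.3,1.4,1.5):
  q=(proj(a,W(m,[[0,-.075-.03*np.sin(f),.1895+.03*np.cos(f)],[0,-.075-.097*np.sin(f),.1895+.097*np.cos(f)]]))-[210,130])*2.5;d=q[1]-q[0];print(f,d,d[1]/d[0])
cr=a["pixels"].astype(int);M=(cr[...,0]>110)&(cr[...,1]<60)&(cr[...,2]<60);ys,xs=np.nonzero(M);print(len(xs),np.polyfit(xs,ys,1))
E
```

```text
1.3 [-55.67089909 -15.56636419] 0.27961402528801965
1.4 [-56.38991087 -11.46304528] 0.20328184778311403
1.5 [-56.53308147  -7.31423751] 0.12937977760100958
191 [  0.14288444 136.298887  ]
```

Slope 0.143 puts the lever at about 1.48 rad, against the 1.38 needed, so I'm handing in.

```bash
python3 -c "
from bench import order;print(order.job_done())"
```

```text
the job is handed in; nothing more can be done
None
```

The job is handed in at about 14 s on the clock: the strap is home over the jar lid, the cam lever is down (about 1.48 rad by camera) and the hand is clear; no verdict was shown and the foot's force on the lid was not measured.

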